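# Turn the backwards spice cassette round in its rack

### The arm

A 7-joint arm with a two-finger parallel gripper is mounted at the origin on the work surface. World frame = base frame: x ahead of the robot, y to its left, z up, the work surface at z = 0. Lengths are in m, angles in rad, forces in N, time in s.
With the tool pointing down it reaches from about 0.425 to 0.925 m from the base axis. Payload 6.8 kg.
Tool frame: the origin (TCP) lies midway between the tips of the shut fingers; the grasp point (between the pads) lies 19 mm behind it; y points along the fingers, z is the direction in which the jaws open and shut, and the axes are right-handed (so a half turn about y gives the same grasp; the last joint's range is limited). The gripper opens to 85 mm and grips with 20 to 120 N. Pads are 22 mm wide; open, the fingers measure 114 mm over their backs; the gripper's body (76 mm by 85 mm) begins 54 mm behind the grasp point. The pads swing forward as they close: fully open they stand 13 mm farther back than shut.
Start: joints at [1.028, 0.477, 0.022, 1.555, -0.011, 1.109, -0.083], TCP at [0.284, -0.612, 0.231] pointing down, gripper open.
Joint ranges: [-2.96, 2.96], [-0.34, 2.1], [-1.41, 1.46], [0.24, 2.44], [-1.37, 4.51], [0.17, 1.92], [-2.96, 2.96]. Speed limits (rad/s): [2.39, 2.39, 3.14, 3.14, 3.14, 3.14, 3.14].

### API

Orientations are given as a unit quaternion [w, x, y, z].
In Python, from station import bot gives the robot as it stands. The module is installed in compiled form; this text tells all that it offers.
- The arm moves only by the shell command python3 -m crank 'ROWS' [FORCE]. ROWS is JSON, a list of rows, each an object with "linear": the shift along the tool's x, y, z in m, a list of three; "dr": the turn, a rotation vector about the tool's x, y, z in degrees, a list of three; "hand": the gripper command: -1 is shut, 1 is fully open, values between are in proportion. A call has 1 to 10 rows; each row is the pose to reach, as a shift and turn from the pose commanded when the call began, along the tool's axes at that moment; what a row does not reach only later rows make up. A row lasts 1/12 s, in which the tool goes at most 41.7 mm and 7.16 degrees, less where a joint would pass 70% of its speed; a pose out of reach is approached as far as the arm can. A call with a gripper value outside its range is refused whole. The fingers move at their own pace and stop on an object; FORCE is the grip in N (left out, the last holds). Time passes only in rows, so rows that repeat a pose let the fingers close. It gives the time, the measured TCP pose, the force and the opening at its end, in the units of the state.
- bot.get_obs(): the state, without advancing time (a new reading comes with each control period).
- bot.read_camera(name): name is "scene" or "top" or "wrist"; returns the picture (420x560x3 uint8, blue, green, red); there is no depth.
- bot.camera_params(name): a dict with "K" (3x3 intrinsics, pixels), "R" (3x3) and "t" (3): a world point X has camera coordinates R X + t; the wrist camera has in their place "hand_eye" (4x4, takes a point from camera to tool coordinates, whose origin is the TCP and whose axes are the tool frame's). Camera axes: x right, y down, z forward; pixel columns grow to the right and rows downward; lengths in m; the calibration is good to about 2 mm. A picture is of the moment at which its call begins: read the wrist's pose just before it. camera_params takes no time and is no camera call.
- bot.hand_in(): hands the job in, once; it reports no verdict.
Trained networks look in the newest picture that a camera, given by its name, has taken for a name from the list of things; names that differ only in an ending like _2 or _b are one class to them, and where a whole thing is asked for, a point or a joint stands for the part that bears it (a point fixed in the world has none). Each returns a list of dicts, best first, with "score" (0 to 1); they miss things now and then, are a little off and sometimes report something else, mostly with a low value. They report only what shows in the picture. A call takes as long as a camera call.
- bot.search_frame(camera, target): "extent" ([left, top, right, bottom] in pixels, round what is visible of it).
- bot.cut_out(camera, target): "pixels" (420x560 bool, what is visible of it) and "extent" ([left, top, right, bottom] in pixels, round what is visible of it).
- bot.place_of(camera, target): "xy" ([column, row] in pixels: a listed point, or the origin of a listed thing).
The state is a dict: "t": time; "q": joint angles; "joint_vel": joint speeds; "joint_torque": joint torques, N m; "eef_pos": TCP position; "tool_rot": TCP orientation; "contact_force": force on the tool from outside, world axes, zero at the start; "torque": the same for the moment, N m; "gripper_width": opening from 0.0 (shut) to 1.0 (fully open).
Only numpy, scipy, OpenCV 4.12 (cv2) and the standard library are available. Lean on these libraries where they do the work, as an engineer would, in place of code of your own. Each camera call takes 0.05 s, during which the arm holds its last target. There are 200 camera calls.

### The job

The spice cassette was pushed into the low wooden rack backwards, red pull first. Move the red-labelled sauce jar standing in front of it onto the middle of the round cork trivet, then draw the cassette right out of the rack, turn it round, and slide it back in, red pull outwards, fully home so that its front is flush with the rack's mouth. Keep the cassette and jar upright and level, do not ram the rack, and leave everything else where it stands.

Things in the scene. Friction and masses are not known exactly. Their poses are not given: they have to be found in the camera images.
- rack: Fixed plywood spice rack, 300 mm wide, 171 deep, 70 tall, one open bay in the middle (boxes beside it are fixed). Origin: on the worktop, middle of the bay's mouth, in the plane of the rack's front. x points straight into the bay, y left, z up. Spice tins are fixed on its roof, 110 mm or more behind the front, up to 123 mm above the worktop.
- bay_roof (a point): Middle of the lower front edge of the bay's roof, 58 mm above the rack's origin. The bay is a straight tunnel 62 mm wide, 58 mm high, 151 mm deep, roof 12 mm and walls 12 mm thick, with no floor of its own: things slide on the worktop.
- bay_axis (a point): Point on the worktop on the bay's centre line, 50 mm out in front of the mouth. Inside the bay a black end plate (not tracked) slides stiffly along this line: it starts 12 to 30 mm ahead of its rearmost place, takes about 4 N to push back (10 to 20 N with the cassette's friction), and stays where it is left. Only with it fully back, 151 mm behind the mouth, is the cassette home.
- cassette: Open blue metal tray, three spice jars fixed in it, about 0.4 kg. Body 150 mm long (x), 56 wide (y), 50 tall (sides 46). Origin: centre of the body's underside. +x points to the plain tail; a red pull stands out at the other end. Starts backwards in the bay, 70 to 95 mm of tail outside. Home: tail inside, x along the rack's x, front panel in the plane of the rack's front.
- cassette_pull (a point): Centre of the red pull: an upright block 36 mm long along the cassette's x, 12 mm thick along y, 38 mm tall (8 to 46 mm above the underside), fixed to the middle of the front panel. This point is 92.5 mm from the cassette's origin towards -x and 27 mm above its underside.
- cassette_pull_end (a point): Outer end of the red pull, 110.5 mm from the cassette's origin towards -x, 27 mm above the underside.
- cassette_front (a point): Lower middle of the outer face of the front panel (the end with the pull), 75 mm from the cassette's origin towards -x, at underside height.
- cassette_tail (a point): Lower middle of the outer face of the plain tail panel, 75 mm from the cassette's origin towards +x, at underside height.
- sauce_jar: Closed screw-top jar with a red label, 60 mm across, 100 mm tall, about 0.35 kg, standing in the way in front of the cassette's tail. Origin under its centre.
- trivet: Round cork trivet fixed to the worktop on the left or the right, 120 mm across, 10 mm thick. Origin at the centre of its underside.
- pickle_jar: a screw-top jar with a green label, 60 mm across, 100 mm tall; origin under its centre. A bystander, not the jar to move
- mug: blue mug, 76 mm across, 85 mm tall, origin under its centre; a bystander
- bowl: white bowl, 150 mm across, 60 mm tall, origin under its centre; a bystander
- can: food can with a yellow label, 74 mm across, 110 mm tall, origin under its centre; a bystander
- spoon: steel spoon with a wooden handle, about 200 mm long, lying on the worktop; a bystander

How it is judged:
By the outcome, as a careful person would: the job done as asked, in the order asked, and still so for the second after the job is handed in, with the robot touching nothing.
It also fails if it takes over 72 s, if anything falls off the work surface, if the arm or the gripper's body presses on something with over 40 N, if the wrist force passes 120 N, or if a joint passes its speed limit or range.

## Working session

There is one attempt and no reset: what is moved stays moved. The work goes in short steps, Python scripts to look and compute and a shell command to move; the robot and the scene stay as the last step left them, time stands still between calls to the robot, and variables do not carry over. Pictures are saved under pics/ and viewed, about 8 in all and at most 12, crops included, and the job is handed in when it is done.

```bash
mkdir -p pics; cat > h.py <<'E'
import numpy as np, cv2
from station import bot
from scipy.spatial.transform import Rotation as R
def cam(name):
    p=bot.camera_params(name); K=np.array(p["K"])
    if "hand_eye" in p:
        o=bot.get_obs(); T=np.eye(4); T[:3,:3]=rot(o).as_matrix(); T[:3,3]=o["eef_pos"]
        C=T@np.array(p["hand_eye"]); Rc=C[:3,:3].T; return K,Rc,-Rc@C[:3,3]
    return K,np.array(p["R"]),np.array(p["t"])
def rot(o):
    w,x,y,z=o["tool_rot"]; return R.from_quat([x,y,z,w])
def ray(c,px,z):
    K,Rc,t=c; o=-Rc.T@t; d=Rc.T@np.linalg.inv(K)@np.array([px[0],px[1],1.]); return o+d*(z-o[2])/d[2]
def proj(c,X):
    K,Rc,t=c; v=K@(Rc@np.asarray(X)+t); return v[:2]/v[2]
def tri(cs,pxs):
    A=[];b=[]
    for (K,Rc,t),p in zip(cs,pxs):
        P=K@np.c_[Rc,t]
        for i in (0,1):
            r=p[i]*P[2]-P[i]; A.append(r[:3]/np.linalg.norm(r[:3])); b.append(-r[3]/np.linalg.norm(r[:3]))
    return np.linalg.lstsq(np.array(A),np.array(b),rcond=None)[0]
E
python3 - <<'E'
from h import *
o=bot.get_obs();print(o["eef_pos"],o["tool_rot"]);print(rot(o).as_matrix().round(3))
for n in("scene","top"):
    c=cam(n); im=bot.read_camera(n); cv2.imwrite(f"pics/{n}0.png",im); print(n,"cam at",(-c[1].T@c[2]).round(3))
    for t,z in [("rack",0),("bay_roof",.058),("bay_axis",0),("cassette",0),("cassette_tail",0),("sauce_jar",0),("trivet",0),("pickle_jar",0),("mug",0),("bowl",0),("can",0),("spoon",0)]:
        for d in bot.place_of(n,t)[:2]:
            print(t,np.round(d["xy"],1),round(d["score"],2),ray(c,d["xy"],z).round(4))
E
```

```text
[ 0.28408828 -0.61164487  0.23031945] [ 0.15235874 -0.15272901  0.69107905 -0.68983361]
[[-0.907 -0.001  0.421]
 [-0.421  0.002 -0.907]
 [ 0.    -1.    -0.002]]
scene cam at [ 1.276 -0.949  0.883]
rack [294.4 244.7] 0.62 [ 0.6609 -0.0398  0.    ]
bay_roof [295.3 223.2] 0.59 [ 0.6446 -0.0161  0.058 ]
cassette [291.5 242.3] 0.86 [ 0.6475 -0.036   0.    ]
cassette_tail [267.5 233.4] 0.73 [ 0.5644 -0.0465  0.    ]
sauce_jar [242.6 225.6] 0.86 [ 0.4789 -0.0637 -0.    ]
sauce_jar [268.8 233.9] 0.38 [ 0.5691 -0.046  -0.    ]
trivet [177.4 279.9] 0.79 [ 0.5027 -0.3573  0.    ]
pickle_jar [323.6 181.7] 0.79 [0.5326 0.3188 0.    ]
pickle_jar [285.9 159.2] 0.59 [0.3264 0.3684 0.    ]
mug [136.6 259.1] 0.83 [ 0.3496 -0.3701  0.    ]
bowl [223.7 311.3] 0.82 [ 0.677  -0.3639  0.    ]
can [362.3 189.3] 0.85 [0.6672 0.3614 0.    ]
spoon [282.9 157.9] 0.75 [0.311  0.3695 0.    ]
spoon [174.2 279.3] 0.18 [ 0.4942 -0.361   0.    ]
top cam at [ 0.49  -0.013  1.159]
rack [295.5 170.2] 0.56 [ 0.6601 -0.0402  0.    ]
bay_roof [294.1 166.1] 0.73 [ 0.6629 -0.0347  0.058 ]
cassette [295.1 175.2] 0.78 [ 0.6454 -0.0394  0.    ]
cassette_tail [296.9 203.4] 0.77 [ 0.5633 -0.0467  0.    ]
sauce_jar [295.9 232.2] 0.74 [ 0.4798 -0.0459  0.    ]
trivet [405.  227.7] 0.72 [ 0.5012 -0.3611  0.    ]
pickle_jar [170.2 213.2] 0.74 [0.5251 0.32   0.    ]
pickle_jar [160.3 163.9] 0.37 [0.6682 0.3545 0.    ]
mug [403.8 284.4] 0.97 [ 0.3382 -0.3598  0.    ]
bowl [404.6 168.6] 0.66 [ 0.6732 -0.3578  0.    ]
can [159.3 161.7] 0.72 [0.6746 0.3577 0.    ]
spoon [152.7 285.2] 0.71 [0.3166 0.3622 0.    ]
spoon [404.3 228.6] 0.58 [ 0.4985 -0.3592  0.    ]
```

View pics/scene0.png

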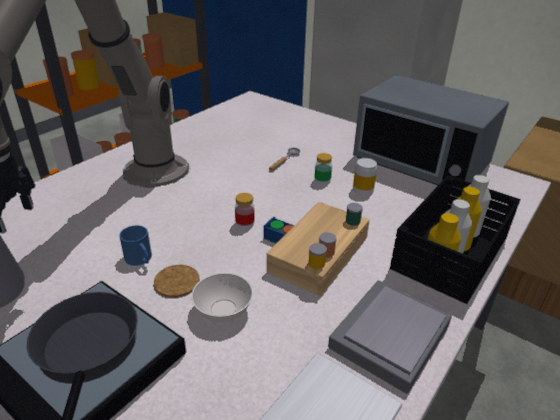

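View pics/top0.png

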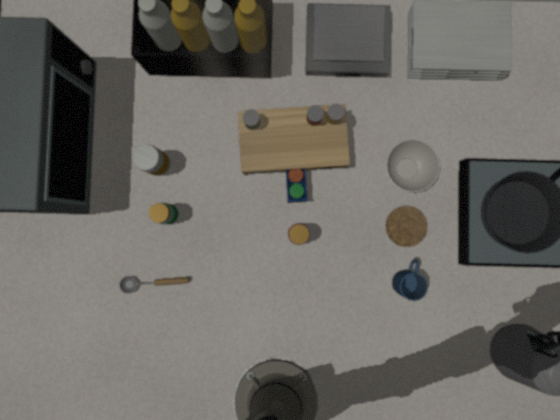

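The pictures show the sauce jar at about (242,212) in the scene view and (298,234) in the top view, in front of the blue cassette tail (297,185). The trivet is at (406,226), between the bowl and the mug. The rack is yawed about +4°. I'll go above the jar first.

```bash
cat >> h.py <<'E'
def to(x,y,z,yaw):
    "shift and turn in tool axes to TCP x,y,z with tool z at world yaw (deg), tool y down"
    o=bot.get_obs(); r=rot(o); a=np.radians(yaw); tz=np.array([np.cos(a),np.sin(a),0]); ty=np.array([0,0,-1.])
    M=np.c_[np.cross(ty,tz),ty,tz]
    print("linear",r.inv().apply(np.array([x,y,z])-o["eef_pos"]).round(4),"dr",np.degrees((r.inv()*R.from_matrix(M)).as_rotvec()).round(2), "t",round(o["t"],2))
E
python3 -m crank '[{"linear":[-0.207,0,-0.213],"dr":[0,10,0],"hand":1},{"linear":[-0.207,0,-0.213],"dr":[0,10,0],"hand":1},{"linear":[-0.207,0,-0.213],"dr":[0,10,0],"hand":1},{"linear":[-0.207,0,-0.213],"dr":[0,10,0],"hand":1},{"linear":[-0.414,0,-0.427],"dr":[0,21,0],"hand":1},{"linear":[-0.414,0,-0.427],"dr":[0,21,0],"hand":1},{"linear":[-0.414,0,-0.427],"dr":[0,21,0],"hand":1},{"linear":[-0.414,0,-0.427],"dr":[0,21,0],"hand":1},{"linear":[-0.414,0,-0.427],"dr":[0,21,0],"hand":1},{"linear":[-0.414,0,-0.427],"dr":[0,21,0],"hand":1}]' 60
python3 -c "
from h import *
to(.48,-.05,.23,-86)"
```

```text
t: 2.13
eef_pos: [0.4212, -0.2187, 0.2317]
tool_rot: [-0.024, 0.024, -0.706, 0.707]
contact_force: [0.8, -0.6, -0.7]
gripper_width: 0.998
linear [-0.0701  0.0017 -0.1644] dr [-0.03 -0.1  -0.05] t 2.13
```

```bash
python3 -m crank '[{"linear":[-0.07,0,-0.164],"dr":[0,0,0],"hand":1},{"linear":[-0.07,0,-0.164],"dr":[0,0,0],"hand":1},{"linear":[-0.07,0,-0.164],"dr":[0,0,0],"hand":1},{"linear":[-0.07,0,-0.164],"dr":[0,0,0],"hand":1},{"linear":[-0.07,0,-0.164],"dr":[0,0,0],"hand":1},{"linear":[-0.07,0,-0.164],"dr":[0,0,0],"hand":1},{"linear":[-0.07,0,-0.164],"dr":[0,0,0],"hand":1},{"linear":[-0.07,0,-0.164],"dr":[0,0,0],"hand":1}]'
python3 - <<'E'
from h import *
c=cam("wrist"); im=bot.read_camera("wrist"); cv2.imwrite("pics/w1.png",im)
print((-c[1].T@c[2]).round(3))
for t,z in [("sauce_jar",0),("cassette_tail",0),("bay_roof",.058),("cassette",0)]:
    for d in bot.place_of("wrist",t)[:2]: print(t,np.round(d["xy"]),round(d["score"],2),ray(c,d["xy"],z).round(4))
for d in bot.cut_out("wrist","sauce_jar")[:1]: print(d["extent"],d["score"])
E
```

```text
t: 2.8
eef_pos: [0.4791, -0.0536, 0.2312]
tool_rot: [-0.023, 0.024, -0.706, 0.707]
contact_force: [-0.4, 0.3, -0.8]
gripper_width: 1.004
[ 0.563 -0.049  0.375]
sauce_jar [272. 177.] 0.69 [ 0.4754 -0.0504  0.    ]
cassette_tail [276.  99.] 0.61 [ 0.5699 -0.0494  0.    ]
cassette_tail [518. 168.] 0.48 [ 0.5081 -0.3628  0.    ]
cassette [270.  33.] 0.72 [ 0.6381 -0.038   0.    ]
[243.6, 155.5, 299.9, 228.0] 0.62
```

View pics/w1.png

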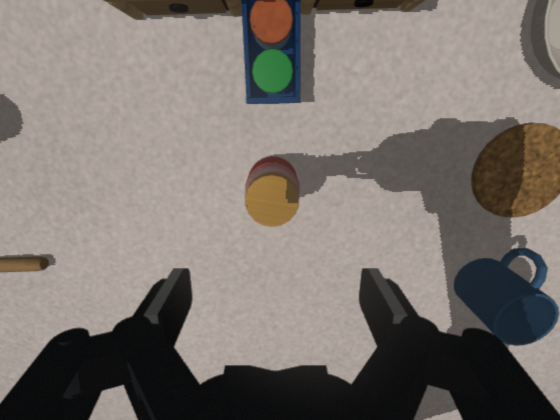

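The jar's lid is at (272,201), well centred between the fingers (mid-column 275). The trivet is at about (525,170) and the cassette's tail edge at row 101.

```bash
python3 - <<'E'
from h import *
c=cam("wrist")
print(ray(c,(272,201),.1),"tail corners",ray(c,(247,102),.046),ray(c,(300,101),.046))
s=cam("scene");t=cam("top")
print("trivet",ray(s,(177.4,280.5),.01),ray(t,(406.5,226.5),.01))
to(.477,-.050,.055,-86)
E
```

```text
[ 0.47564216 -0.0509792   0.1       ] tail corners [ 0.56468888 -0.01861402  0.046     ] [ 0.56939083 -0.0736271   0.046     ]
trivet [ 0.5131222  -0.36561819  0.01      ] [ 0.504647   -0.36240419  0.01      ]
linear [ 0.0021  0.1763 -0.0033] dr [-0.01 -0.18  0.  ] t 3.1
```

```bash
python3 -m crank '[{"linear":[0.002,0.18,-0.003],"dr":[0,0,0],"hand":1},{"linear":[0.002,0.18,-0.003],"dr":[0,0,0],"hand":1},{"linear":[0.002,0.18,-0.003],"dr":[0,0,0],"hand":1},{"linear":[0.002,0.18,-0.003],"dr":[0,0,0],"hand":1},{"linear":[0.002,0.18,-0.003],"dr":[0,0,0],"hand":1},{"linear":[0.002,0.18,-0.003],"dr":[0,0,0],"hand":1},{"linear":[0.002,0.18,-0.003],"dr":[0,0,0],"hand":-1},{"linear":[0.002,0.18,-0.003],"dr":[0,0,0],"hand":-1},{"linear":[0.002,0.18,-0.003],"dr":[0,0,0],"hand":-1},{"linear":[0.002,0.18,-0.003],"dr":[0,0,0],"hand":-1}]' 50
python3 -m crank '[{"linear":[0,0,0],"dr":[0,0,0],"hand":-1},{"linear":[0,0,0],"dr":[0,0,0],"hand":-1},{"linear":[0,0,0],"dr":[0,0,0],"hand":-1},{"linear":[0,-0.02,0],"dr":[0,0,0],"hand":-1},{"linear":[0,-0.04,0],"dr":[0,0,0],"hand":-1},{"linear":[0,-0.06,0],"dr":[0,0,0],"hand":-1},{"linear":[0,-0.06,0],"dr":[0,0,0],"hand":-1},{"linear":[0,-0.06,0],"dr":[0,0,0],"hand":-1}]'
python3 -c "
from h import *
to(.505,-.363,.118,-86)"
```

```text
t: 3.93
eef_pos: [0.4789, -0.0497, 0.0533]
tool_rot: [-0.025, 0.023, -0.706, 0.707]
contact_force: [0.1, -0.2, 5.9]
gripper_width: 0.67
t: 4.6
eef_pos: [0.4783, -0.0495, 0.1127]
tool_rot: [-0.025, 0.023, -0.707, 0.707]
contact_force: [0.3, 0.3, -3.0]
gripper_width: 0.668
linear [-0.0054 -0.005   0.3145] dr [-0.04 -0.1  -0.21] t 4.6
```

```bash
python3 - <<'E'
from h import *
for n in("top","scene"):
    c=cam(n); bot.read_camera(n)
    d=bot.cut_out(n,"trivet")[0]; m=d["pixels"].astype(np.uint8)
    ct=max(cv2.findContours(m,0,2)[0],key=cv2.contourArea); e=cv2.fitEllipse(cv2.convexHull(ct)); print(n,d["score"],e, ray(c,e[0],.008))
E
python3 -m crank '[{"linear":[0,0,0.02],"dr":[0,0,0],"hand":-1},{"linear":[0,0,0.05],"dr":[0,0,0],"hand":-1},{"linear":[-0.001,0,0.085],"dr":[0,0,0],"hand":-1},{"linear":[-0.002,0,0.12],"dr":[0,0,0],"hand":-1},{"linear":[-0.003,0,0.155],"dr":[0,0,0],"hand":-1},{"linear":[-0.003,0,0.19],"dr":[0,0,0],"hand":-1},{"linear":[-0.003,0,0.225],"dr":[0,0,0],"hand":-1},{"linear":[-0.004,0,0.26],"dr":[0,0,0],"hand":-1},{"linear":[-0.005,0,0.285],"dr":[0,0,0],"hand":-1},{"linear":[-0.005,0,0.295],"dr":[0,0,0],"hand":-1}]'
python3 - <<'E'
from h import *
c=cam("wrist"); im=bot.read_camera("wrist"); cv2.imwrite("pics/w2.png",im)
for t,z in [("trivet",0)]:
    for d in bot.place_of("wrist",t)[:2]: print(t,np.round(d["xy"]),round(d["score"],2),ray(c,d["xy"],z).round(4))
E
```

```text
top 0.76 ((406.54388427734375, 226.12144470214844), (41.58100509643555, 43.98032760620117), 109.65923309326172) [ 0.50576316 -0.36312419  0.008     ]
scene 0.91 ((175.94989013671875, 280.967041015625), (32.189693450927734, 46.12685012817383), 77.1005630493164) [ 0.50970664 -0.36787681  0.008     ]
t: 5.63
eef_pos: [0.501, -0.3484, 0.11]
tool_rot: [-0.022, 0.023, -0.706, 0.707]
contact_force: [-0.4, 0.1, -2.4]
gripper_width: 0.671
trivet [291. 200.] 0.78 [ 0.5064 -0.3629  0.    ]
```

View pics/w2.png

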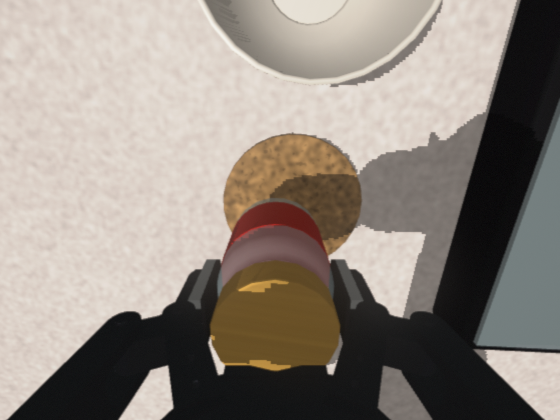

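The trivet (centre at about (293,195) in the picture) comes out at (0.506, −0.364) from all three cameras. I'll set the jar down there.

```bash
python3 -c "
from h import *
to(.5065,-.364,.0635,-86)"
```

```text
linear [-0.0041  0.0465  0.0187] dr [ 0.01 -0.31  0.1 ] t 5.73
```

```bash
python3 -m crank '[{"linear":[-0.004,0,0.019],"dr":[0,0,0],"hand":-1},{"linear":[-0.004,0.01,0.019],"dr":[0,0,0],"hand":-1},{"linear":[-0.004,0.025,0.019],"dr":[0,0,0],"hand":-1},{"linear":[-0.004,0.038,0.019],"dr":[0,0,0],"hand":-1},{"linear":[-0.004,0.042,0.019],"dr":[0,0,0],"hand":-1},{"linear":[-0.004,0.042,0.019],"dr":[0,0,0],"hand":-1}]'
python3 -c "
from h import *
to(.5065,-.364,.0635,-86)"
```

```text
t: 6.23
eef_pos: [0.5066, -0.3598, 0.0672]
tool_rot: [0.024, -0.026, 0.708, -0.706]
contact_force: [0.6, -0.3, -2.4]
gripper_width: 0.672
linear [0.0004 0.0037 0.0042] dr [0.17 0.01 0.18] t 6.23
```

```bash
python3 -m crank '[{"linear":[0,0,0.004],"dr":[0,0,0],"hand":-1},{"linear":[0,0.002,0.004],"dr":[0,0,0],"hand":-1},{"linear":[0,0.003,0.004],"dr":[0,0,0],"hand":-1},{"linear":[0,0.004,0.004],"dr":[0,0,0],"hand":-1},{"linear":[0,0.004,0.004],"dr":[0,0,0],"hand":-1},{"linear":[0,0.004,0.004],"dr":[0,0,0],"hand":-1}]'
```

```text
t: 6.73
eef_pos: [0.508, -0.366, 0.0655]
tool_rot: [-0.024, 0.024, -0.707, 0.707]
contact_force: [0.6, -0.1, -3.1]
gripper_width: 0.674
```

```bash
python3 -m crank '[{"linear":[0,0.001,0],"dr":[0,0,0],"hand":-1},{"linear":[0,0.002,0],"dr":[0,0,0],"hand":-1},{"linear":[0,0.002,0],"dr":[0,0,0],"hand":-1},{"linear":[0,0.002,0],"dr":[0,0,0],"hand":-1}]'
```

```text
t: 7.07
eef_pos: [0.5081, -0.3661, 0.0635]
tool_rot: [-0.024, 0.024, -0.707, 0.707]
contact_force: [0.0, -0.6, -1.9]
gripper_width: 0.67
```

```bash
python3 -m crank '[{"linear":[0,0.001,-0.001],"dr":[0,0,0],"hand":-1},{"linear":[0,0.002,-0.001],"dr":[0,0,0],"hand":-1},{"linear":[0,0.002,-0.001],"dr":[0,0,0],"hand":-1},{"linear":[0,0.002,-0.001],"dr":[0,0,0],"hand":-1}]'
```

```text
t: 7.4
eef_pos: [0.5083, -0.366, 0.0634]
tool_rot: [-0.024, 0.024, -0.706, 0.707]
contact_force: [-3.8, 0.9, 13.2]
gripper_width: 0.67
```

```bash
python3 -m crank '[{"linear":[0,-0.001,0],"dr":[0,0,0],"hand":-0.5},{"linear":[0,-0.001,0],"dr":[0,0,0],"hand":1},{"linear":[0,-0.001,0],"dr":[0,0,0],"hand":1},{"linear":[0,-0.001,0],"dr":[0,0,0],"hand":1},{"linear":[0,-0.001,0],"dr":[0,0,0],"hand":1},{"linear":[0,-0.03,0],"dr":[0,0,0],"hand":1},{"linear":[0,-0.07,0],"dr":[0,0,0],"hand":1},{"linear":[0,-0.11,0],"dr":[0,0,0],"hand":1},{"linear":[0,-0.14,0],"dr":[0,0,0],"hand":1},{"linear":[0,-0.14,0],"dr":[0,0,0],"hand":1}]'
python3 -c "
from h import *
to(.56,-.045,.2,-85.5)"
```

```text
t: 8.23
eef_pos: [0.5115, -0.367, 0.2087]
tool_rot: [-0.028, 0.021, -0.704, 0.709]
contact_force: [1.0, -0.8, 0.3]
gripper_width: 0.999
linear [-0.0702  0.0072 -0.318 ] dr [-0.39 -0.6  -0.55] t 8.23
```

```bash
python3 -m crank '[{"linear":[-0.07,0,-0.318],"dr":[0,0,0],"hand":1},{"linear":[-0.07,0,-0.318],"dr":[0,0,0],"hand":1},{"linear":[-0.07,0,-0.318],"dr":[0,0,0],"hand":1},{"linear":[-0.07,0,-0.318],"dr":[0,0,0],"hand":1},{"linear":[-0.07,0,-0.318],"dr":[0,0,0],"hand":1},{"linear":[-0.07,0,-0.318],"dr":[0,0,0],"hand":1},{"linear":[-0.07,0,-0.318],"dr":[0,0,0],"hand":1},{"linear":[-0.07,0,-0.318],"dr":[0,0,0],"hand":1},{"linear":[-0.07,0,-0.318],"dr":[0,0,0],"hand":1},{"linear":[-0.07,0,-0.318],"dr":[0,0,0],"hand":1}]'
python3 - <<'E'
from h import *
bot.read_camera("top")
c=cam("wrist"); im=bot.read_camera("wrist"); cv2.imwrite("pics/w3.png",im)
for t,z in [("bay_roof",.058),("cassette_tail",0),("cassette",0)]:
    for d in bot.place_of("wrist",t)[:1]: print(t,np.round(d["xy"]),round(d["score"],2),ray(c,d["xy"],z).round(4))
c=cam("top")
for t in ("sauce_jar","trivet"):
    for d in bot.place_of("top",t)[:1]: print(t,np.round(d["xy"]),ray(c,d["xy"],.01))
to(.605,-.043,.012,-85.5)
E
```

```text
t: 9.07
eef_pos: [0.5562, -0.04, 0.201]
tool_rot: [0.026, -0.026, 0.707, -0.706]
contact_force: [-0.1, -0.9, -0.3]
gripper_width: 1.002
bay_roof [276.  86.] 0.67 [ 0.6565 -0.0371  0.058 ]
cassette_tail [279. 172.] 0.76 [ 0.5661 -0.0471  0.    ]
cassette [276. 103.] 0.82 [ 0.6423 -0.038   0.    ]
trivet [407. 227.] [ 0.50266312 -0.36328984  0.01      ]
linear [-0.0491  0.1892  0.0018] dr [-0.02 -0.71  0.01] t 9.42
```

View pics/w3.png

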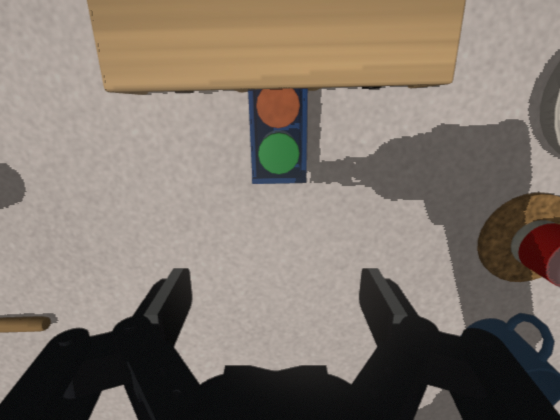

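```bash
python3 - <<'E'
from h import *
c=cam("wrist")
for p,z in [((105,91),.07),((453,83),.07),((252,184),.046),((306,182.5),.046),((249,90),.046),((307,88),.046)]: print(p,ray(c,p,z).round(4))
E
```

```text
(105, 91) [0.6418 0.1075 0.07  ]
(453, 83) [ 0.6681 -0.1897  0.07  ]
(252, 184) [ 0.5617 -0.0206  0.046 ]
(306, 182.5) [ 0.567  -0.0762  0.046 ]
(249, 90) [ 0.6519 -0.0141  0.046 ]
(307, 88) [ 0.6572 -0.068   0.046 ]
```

```bash
python3 -m crank '[{"linear":[-0.02,0.02,0.002],"dr":[0,-1.2,0],"hand":1},{"linear":[-0.047,0.05,0.004],"dr":[0,-1.2,0],"hand":1},{"linear":[-0.047,0.09,0.004],"dr":[0,-1.2,0],"hand":1},{"linear":[-0.047,0.12,0.004],"dr":[0,-1.2,0],"hand":1},{"linear":[-0.047,0.15,0.004],"dr":[0,-1.2,0],"hand":1},{"linear":[-0.047,0.175,0.004],"dr":[0,-1.2,0],"hand":1},{"linear":[-0.047,0.188,0.004],"dr":[0,-1.2,0],"hand":1},{"linear":[-0.047,0.188,0.004],"dr":[0,-1.2,0],"hand":1},{"linear":[-0.047,0.188,0.004],"dr":[0,-1.2,0],"hand":1}]'
python3 -c "
from h import *
to(.603,-.0455,.012,-85)"
```

```text
t: 10.17
eef_pos: [0.6034, -0.0441, 0.0135]
tool_rot: [-0.031, 0.031, -0.706, 0.706]
contact_force: [0.3, -0.3, 0.2]
gripper_width: 1.003
linear [0.0005 0.0015 0.0013] dr [0.   0.08 0.02] t 10.17
```

Closing, then drawing it out about 30 mm first to check the grip.

```bash
python3 -m crank '[{"linear":[0,0,0.001],"dr":[0,0,0],"hand":-1},{"linear":[0,0,0.001],"dr":[0,0,0],"hand":-1},{"linear":[0,0,0.001],"dr":[0,0,0],"hand":-1},{"linear":[0,0,0.001],"dr":[0,0,0],"hand":-1},{"linear":[0,0,0.001],"dr":[0,0,0],"hand":-1},{"linear":[0,0,0.001],"dr":[0,0,0],"hand":-1},{"linear":[0.008,0,0.001],"dr":[0,0,0],"hand":-1},{"linear":[0.018,0,0.001],"dr":[0,0,0],"hand":-1},{"linear":[0.028,0,0.001],"dr":[0,0,0],"hand":-1},{"linear":[0.03,0,0.001],"dr":[0,0,0],"hand":-1}]' 60
```

```text
t: 11.0
eef_pos: [0.5751, -0.0474, 0.0155]
tool_rot: [-0.034, 0.029, -0.706, 0.706]
contact_force: [4.5, 0.5, 4.4]
gripper_width: 0.643
```

```bash
python3 -m crank '[{"linear":[0.01,0,0],"dr":[0,0,0],"hand":-1},{"linear":[0.02,0,0],"dr":[0,0,0],"hand":-1},{"linear":[0.032,0,0],"dr":[0,0,0],"hand":-1},{"linear":[0.044,0,0],"dr":[0,0,0],"hand":-1},{"linear":[0.056,0,0],"dr":[0,0,0],"hand":-1},{"linear":[0.068,0,0],"dr":[0,0,0],"hand":-1},{"linear":[0.08,0,0],"dr":[0,0,0],"hand":-1},{"linear":[0.088,0,0],"dr":[0,0,0],"hand":-1},{"linear":[0.09,0,0],"dr":[0,0,0],"hand":-1},{"linear":[0.09,0,0],"dr":[0,0,0],"hand":-1}]'
python3 - <<'E'
from h import *
c=cam("wrist"); im=bot.read_camera("wrist"); cv2.imwrite("pics/w4.png",im)
for t,z in [("cassette",0),("cassette_pull",.027),("cassette_pull_end",.027),("cassette_front",0),("bay_roof",.058)]:
    for d in bot.place_of("wrist",t)[:1]: print(t,np.round(d["xy"]),round(d["score"],2),ray(c,d["xy"],z).round(4))
E
```

```text
t: 11.83
eef_pos: [0.486, -0.0555, 0.0155]
tool_rot: [-0.034, 0.029, -0.706, 0.707]
contact_force: [1.3, -0.3, 11.4]
gripper_width: 0.647
cassette [272. 195.] 0.66 [ 0.5229 -0.0509  0.    ]
cassette_pull_end [274.  47.] 0.74 [ 0.5915 -0.0462  0.027 ]
cassette_front [274.  51.] 0.82 [ 0.5946 -0.0458  0.    ]
bay_roof [273.  50.] 0.51 [ 0.5856 -0.0465  0.058 ]
```

View pics/w4.png

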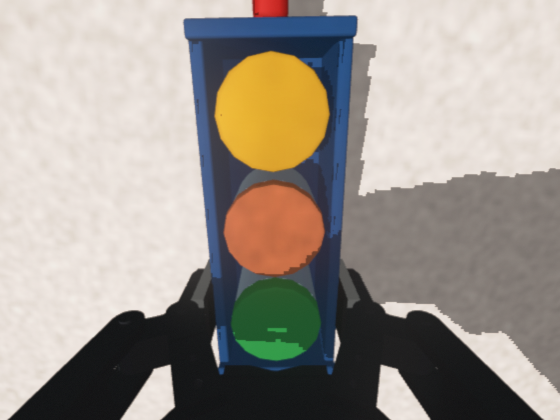

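The cassette is clear of the rack, with the front panel at row 25 and the red pull beyond it. I'll regrip at its middle.

```bash
python3 -m crank '[{"linear":[0,0,0],"dr":[0,0,0],"hand":1},{"linear":[0,0,0],"dr":[0,0,0],"hand":1},{"linear":[0,0,0],"dr":[0,0,0],"hand":1},{"linear":[0,0,0],"dr":[0,0,0],"hand":1},{"linear":[-0.02,0,0],"dr":[0,0,0],"hand":1},{"linear":[-0.036,0,0],"dr":[0,0,0],"hand":1},{"linear":[-0.036,0,0],"dr":[0,0,0],"hand":1},{"linear":[-0.036,0,0],"dr":[0,0,0],"hand":-1},{"linear":[-0.036,0,0],"dr":[0,0,0],"hand":-1},{"linear":[-0.036,0,0],"dr":[0,0,0],"hand":-1}]'
python3 -m crank '[{"linear":[0,0,0],"dr":[0,0,0],"hand":-1},{"linear":[0,0,0],"dr":[0,0,0],"hand":-1},{"linear":[0,0,0],"dr":[0,0,0],"hand":-1},{"linear":[0,0,0],"dr":[0,0,0],"hand":-1},{"linear":[0,-0.003,0],"dr":[0,0,0],"hand":-1},{"linear":[0,-0.006,0],"dr":[0,0,0],"hand":-1},{"linear":[0,-0.01,0],"dr":[0,0,0],"hand":-1},{"linear":[0,-0.01,0],"dr":[0,0,0],"hand":-1},{"linear":[0,-0.01,0],"dr":[0,0,0],"hand":-1}]'
python3 -c "
from h import *
o=bot.get_obs();print(o['q'],o['torque']);to(.522,-.0525,.0235,-85)"
```

```text
t: 12.97
eef_pos: [0.5183, -0.0523, 0.0133]
tool_rot: [-0.031, 0.032, -0.706, 0.706]
contact_force: [0.8, -0.6, -4.0]
gripper_width: 0.643
t: 13.72
eef_pos: [0.52, -0.0523, 0.0235]
tool_rot: [-0.032, 0.031, -0.706, 0.706]
contact_force: [-0.3, 0.4, -4.5]
gripper_width: 0.646
[ 0.1735069   0.54037503 -0.24010228  2.05371216  0.228218    0.57134185
 -1.70794988] [0.00898174 0.08894166 0.01161371]
linear [-0.002   0.      0.0004] dr [-0.    0.11 -0.05] t 13.72
```

```bash
python3 -m crank '[{"linear":[0.003,0,0],"dr":[0,-3,0],"hand":-1},{"linear":[0.006,0,0],"dr":[0,-9,0],"hand":-1},{"linear":[0.01,0,0],"dr":[0,-16,0],"hand":-1},{"linear":[0.01,0,0],"dr":[0,-23,0],"hand":-1},{"linear":[0.01,0,0],"dr":[0,-30,0],"hand":-1},{"linear":[0.01,0,0],"dr":[0,-37,0],"hand":-1},{"linear":[0.01,0,0],"dr":[0,-44,0],"hand":-1},{"linear":[0.01,0,0],"dr":[0,-51,0],"hand":-1},{"linear":[0.01,0,0],"dr":[0,-58,0],"hand":-1},{"linear":[0.01,0,0],"dr":[0,-65,0],"hand":-1}]'
python3 -m crank '[{"linear":[0,0,0],"dr":[0,-7,0],"hand":-1},{"linear":[0,0,0],"dr":[0,-14,0],"hand":-1},{"linear":[0,0,0],"dr":[0,-21,0],"hand":-1},{"linear":[0,0,0],"dr":[0,-28,0],"hand":-1},{"linear":[0,0,0],"dr":[0,-35,0],"hand":-1},{"linear":[0,0,0],"dr":[0,-42,0],"hand":-1},{"linear":[0,0,0],"dr":[0,-49,0],"hand":-1},{"linear":[0,0,0],"dr":[0,-56,0],"hand":-1},{"linear":[0,0,0],"dr":[0,-63,0],"hand":-1},{"linear":[0,0,0],"dr":[0,-70,0],"hand":-1}]'
python3 -m crank '[{"linear":[0,0,0],"dr":[0,-7,0],"hand":-1},{"linear":[0,0,0],"dr":[0,-14,0],"hand":-1},{"linear":[0,0,0],"dr":[0,-21,0],"hand":-1},{"linear":[0,0,0],"dr":[0,-28,0],"hand":-1},{"linear":[0,0,0],"dr":[0,-35,0],"hand":-1},{"linear":[0,0,0],"dr":[0,-41,0],"hand":-1},{"linear":[0,0,0],"dr":[0,-45,0],"hand":-1},{"linear":[0,0,0],"dr":[0,-45,0],"hand":-1},{"linear":[0,0,0],"dr":[0,-45,0],"hand":-1}]'
python3 - <<'E'
from h import *
print(bot.get_obs()["q"]); to(.505,-.054,.0235,95)
c=cam("wrist"); im=bot.read_camera("wrist"); cv2.imwrite("pics/w5.png",im)
E
```

```text
t: 14.55
eef_pos: [0.5097, -0.0533, 0.0232]
tool_rot: [-0.408, 0.408, -0.578, 0.578]
contact_force: [-0.1, 0.3, -3.4]
gripper_width: 0.646
t: 15.38
eef_pos: [0.5097, -0.0536, 0.0231]
tool_rot: [-0.665, 0.665, -0.239, 0.239]
contact_force: [-0.4, 0.2, -4.2]
gripper_width: 0.64
t: 16.13
eef_pos: [0.5096, -0.0535, 0.023]
tool_rot: [0.707, -0.706, -0.03, 0.031]
contact_force: [-0.7, -0.1, -3.1]
gripper_width: 0.647
[ 0.72923224  0.74323926 -0.97213778  2.04154697  0.8574977   0.8315709
  0.90093294]
linear [-0.0046 -0.0005 -0.0001] dr [-0.01 -0.06 -0.02] t 16.13
```

View pics/w5.png

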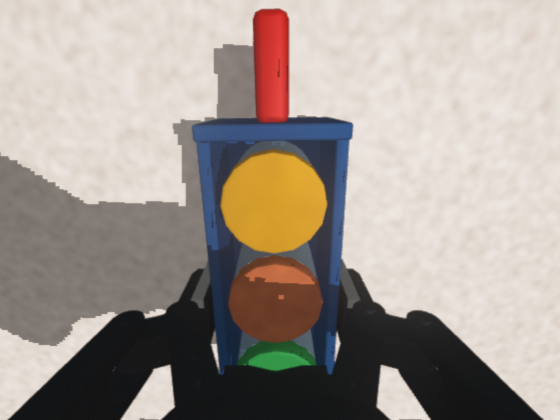

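The cassette is turned, with the red pull now on the robot's side (270,65) and the front panel at row 125.

```bash
python3 - <<'E'
from h import *
c=cam("wrist")
for p,z in [((194,124),.060),((352,124),.060),((271,12),.056),((272,120),.056)]: print(p,ray(c,p,z).round(4))
to(.5723,-.0482,.0235,95)
E
```

```text
(194, 124) [ 0.433  -0.0888  0.06  ]
(352, 124) [ 0.4282 -0.0344  0.06  ]
(271, 12) [ 0.3964 -0.0652  0.056 ]
(272, 120) [ 0.4295 -0.0621  0.056 ]
linear [ 0.0629 -0.0004 -0.0002] dr [-0.   -0.05 -0.01] t 16.18
```

```bash
python3 -m crank '[{"linear":[0.012,0,0],"dr":[0,0,0],"hand":-1},{"linear":[0.03,0,0],"dr":[0,0,0],"hand":-1},{"linear":[0.048,0,0],"dr":[0,0,0],"hand":-1},{"linear":[0.06,0,0],"dr":[0,0,0],"hand":-1},{"linear":[0.063,0.003,0],"dr":[0,0,0],"hand":-1},{"linear":[0.063,0.006,0],"dr":[0,0,0],"hand":-1},{"linear":[0.063,0.008,0],"dr":[0,0,0],"hand":-1},{"linear":[0.063,0.0095,0],"dr":[0,0,0],"hand":-1},{"linear":[0.063,0.0095,0],"dr":[0,0,0],"hand":-1},{"linear":[0.063,0.0095,0],"dr":[0,0,0],"hand":-1}]'
```

```text
t: 17.02
eef_pos: [0.5717, -0.0477, 0.0137]
tool_rot: [-0.706, 0.707, 0.031, -0.032]
contact_force: [-0.4, 0.2, -4.1]
gripper_width: 0.647
```

```bash
python3 -m crank '[{"linear":[0,0.0005,0],"dr":[0,0,0],"hand":-1},{"linear":[0,0.001,0],"dr":[0,0,0],"hand":-1},{"linear":[0,0.001,0],"dr":[0,0,0],"hand":-1},{"linear":[0,0.001,0],"dr":[0,0,0],"hand":-1}]'
```

```text
t: 17.35
eef_pos: [0.5719, -0.0478, 0.0133]
tool_rot: [-0.706, 0.707, 0.031, -0.032]
contact_force: [-4.1, -1.6, 6.1]
gripper_width: 0.646
```

```bash
python3 -m crank '[{"linear":[0,0,0],"dr":[0,0,0],"hand":1},{"linear":[0,0,0],"dr":[0,0,0],"hand":1},{"linear":[0,0,0],"dr":[0,0,0],"hand":1},{"linear":[0,0,0],"dr":[0,0,0],"hand":1},{"linear":[0,-0.02,0],"dr":[0,0,0],"hand":1},{"linear":[0,-0.06,0],"dr":[0,0,0],"hand":1},{"linear":[0,-0.1,0],"dr":[0,0,0],"hand":1},{"linear":[0,-0.14,0],"dr":[0,7,0],"hand":1},{"linear":[-0.02,-0.18,0],"dr":[0,14,0],"hand":1},{"linear":[-0.05,-0.2,0],"dr":[0,21,0],"hand":1}]'
python3 -m crank '[{"linear":[0,0,0],"dr":[0,7,0],"hand":1},{"linear":[0,0,0],"dr":[0,14,0],"hand":1},{"linear":[0,0,0],"dr":[0,21,0],"hand":1},{"linear":[0,0,0],"dr":[0,28,0],"hand":1},{"linear":[0,0,0],"dr":[0,35,0],"hand":1},{"linear":[0,0,0],"dr":[0,42,0],"hand":1},{"linear":[0,0,0],"dr":[0,49,0],"hand":1},{"linear":[0,0,0],"dr":[0,56,0],"hand":1},{"linear":[0,0,0],"dr":[0,63,0],"hand":1},{"linear":[0,0,0],"dr":[0,70,0],"hand":1}]'
python3 -m crank '[{"linear":[0,0,0],"dr":[0,7,0],"hand":1},{"linear":[0,0,0],"dr":[0,14,0],"hand":1},{"linear":[0,0,0],"dr":[0,21,0],"hand":1},{"linear":[0,0,0],"dr":[0,28,0],"hand":1},{"linear":[0,0,0],"dr":[0,35,0],"hand":1},{"linear":[0,0,0],"dr":[0,42,0],"hand":1},{"linear":[0,0,0],"dr":[0,49,0],"hand":1},{"linear":[0,0,0],"dr":[0,56,0],"hand":1},{"linear":[0,0,0],"dr":[0,63,0],"hand":1},{"linear":[0,0,0],"dr":[0,70,0],"hand":1}]'
python3 -c "
from h import *
to(.5,-.055,.22,-85)"
```

```text
t: 18.18
eef_pos: [0.526, -0.0504, 0.2169]
tool_rot: [0.701, -0.699, 0.097, -0.102]
contact_force: [0.2, -1.3, 2.0]
gripper_width: 1.004
t: 19.02
eef_pos: [0.5227, -0.0518, 0.2129]
tool_rot: [0.516, -0.516, 0.483, -0.483]
contact_force: [0.1, 0.3, 0.1]
gripper_width: 1.002
t: 19.85
eef_pos: [0.5226, -0.0517, 0.2128]
tool_rot: [-0.146, 0.146, -0.692, 0.692]
contact_force: [-0.0, -0.1, -0.1]
gripper_width: 1.003
linear [ 0.022  -0.0072 -0.0061] dr [-0.00e+00  1.88e+01 -1.00e-02] t 19.85
```

```bash
python3 -m crank '[{"linear":[0.011,-0.007,-0.006],"dr":[0,7,0],"hand":1},{"linear":[0.022,-0.007,-0.006],"dr":[0,14,0],"hand":1},{"linear":[0.022,-0.007,-0.006],"dr":[0,18.8,0],"hand":1},{"linear":[0.022,-0.007,-0.006],"dr":[0,18.8,0],"hand":1},{"linear":[0.022,-0.007,-0.006],"dr":[0,18.8,0],"hand":1}]'
python3 - <<'E'
from h import *
to(.5,-.055,.22,-85)
c=cam("wrist"); im=bot.read_camera("wrist"); cv2.imwrite("pics/w6.png",cv2.resize(im,(784,588)))
for t,z in [("bay_roof",.058),("rack",0),("cassette_pull",.027),("cassette_tail",0),("cassette",0)]:
    for d in bot.place_of("wrist",t)[:1]: print(t,np.round(d["xy"]),round(d["score"],2),ray(c,d["xy"],z).round(4))
E
```

```text
t: 20.27
eef_pos: [0.5002, -0.0552, 0.2199]
tool_rot: [-0.034, 0.034, -0.706, 0.706]
contact_force: [0.5, -0.8, -0.4]
gripper_width: 1.002
linear [ 0.0002 -0.0001 -0.0003] dr [-0.01  0.5  -0.03] t 20.27
bay_roof [272.  22.] 0.85 [ 0.6535 -0.0381  0.058 ]
cassette_pull [274. 203.] 0.63 [ 0.4751 -0.0565  0.027 ]
cassette_tail [276.  48.] 0.56 [ 0.6429 -0.0429  0.    ]
cassette [276. 122.] 0.93 [ 0.5664 -0.0499  0.    ]
```

View pics/w6.png

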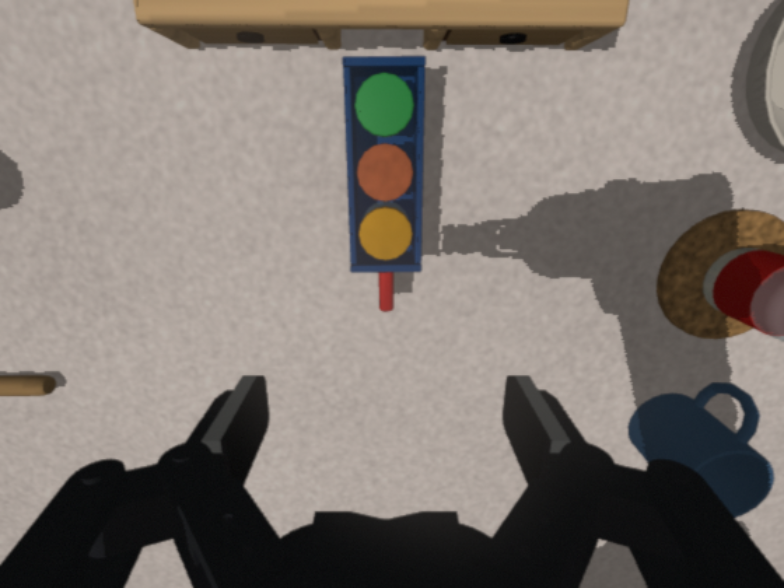

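```bash
python3 -c "
import cv2
im=cv2.imread('pics/w6.png');im=cv2.resize(im,(560,420),interpolation=cv2.INTER_AREA)
cv2.imwrite('pics/w6c.png',cv2.resize(im[0:100,190:350],None,fx=5,fy=5,interpolation=cv2.INTER_CUBIC))"
```

```text
(no output)
```

View pics/w6c.png

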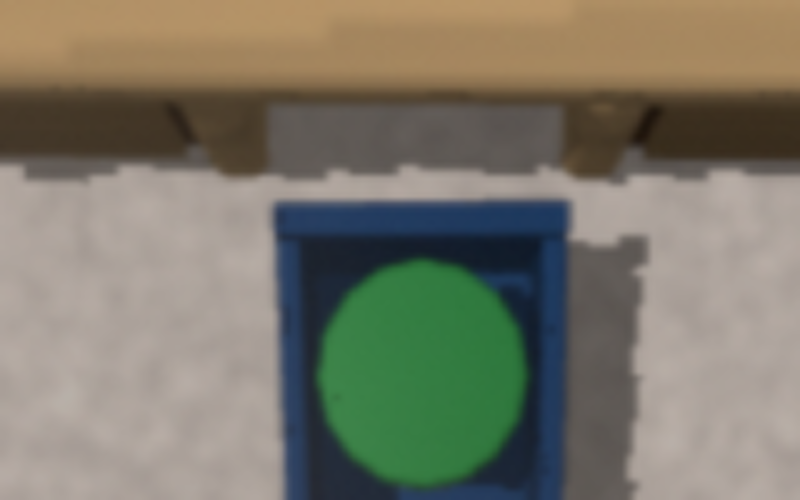

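The crop shows the mouth's inner edges at columns 267 and 566 (row 172), and the tail's top edge at columns 275–570 (row 203).

```bash
python3 - <<'E'
from h import *
c=cam("wrist"); a=np.radians(5); d=np.array([np.cos(a),np.sin(a)]); n=np.array([-d[1],d[0]])
P={}
for k,p,z in [("bayL",(243.4,34.4),0),("bayR",(303.3,34.4),0),("tailL",(245,40.6),.05),("tailR",(304,40.6),.05),("frL",(250.5,193.6),.05),("frR",(301,193.6),.05),("pullend",(276,222),.046),("pullbase",(275.5,196),.046),("roofL",(98,17),.07),("roofR",(447.5,17),.07)]:
    P[k]=ray(c,p,z)[:2]; print(k,P[k].round(4))
b=(P["bayL"]+P["bayR"])/2;t=(P["tailL"]+P["tailR"])/2;f=(P["frL"]+P["frR"])/2
print("bay",b,np.linalg.norm(P["bayL"]-P["bayR"]),"tail",t,"front",f,np.linalg.norm(t-f),"yaw",np.degrees(np.arctan2(*(t-f)[::-1])))
r=P["roofL"]-P["roofR"];print("rack yaw",np.degrees(np.arctan2(-r[0],r[1])),np.linalg.norm(r))
for k,q in(("tail",t),("front",f),("pullend",P["pullend"])): print(k,"along",(q-b)@d,"lat",(q-b)@n)
E
```

```text
bayL [ 0.6526 -0.0072]
bayR [ 0.6587 -0.0713]
tailL [ 0.6382 -0.0146]
tailR [ 0.6434 -0.0694]
frL [ 0.4905 -0.0297]
frR [ 0.4957 -0.0849]
pullend [ 0.4582 -0.0609]
pullbase [ 0.4891 -0.0574]
roofL [0.6407 0.1093]
roofR [ 0.6688 -0.1877]
bay [ 0.65561353 -0.03925252] 0.06440776976711006 tail [ 0.640796   -0.04202229] front [ 0.49309225 -0.05730304] 0.1484920801121734 yaw 5.906545639070096
rack yaw 5.409458963865721 0.2982987159536106
tail along -0.01500254445692342 lat -0.0014677959321127896
front along -0.1634760380391211 lat -0.0038171702184329396
pullend along -0.19858100734971146 lat -0.0043909627018858775
```

```bash
python3 -c "
from h import *
to(.476,-.059,.012,-84.5)"
python3 -m crank '[{"linear":[0.024,0.03,0.001],"dr":[0,0,0],"hand":0.2},{"linear":[0.024,0.07,0.001],"dr":[0,0,0],"hand":0.2},{"linear":[0.024,0.11,0.001],"dr":[0,0,0],"hand":0.2},{"linear":[0.024,0.15,0.001],"dr":[0,0,0],"hand":0.2},{"linear":[0.024,0.18,0.001],"dr":[0,0,0],"hand":0.2},{"linear":[0.024,0.2,0.001],"dr":[0,0,0],"hand":0.2},{"linear":[0.024,0.207,0.001],"dr":[0,0,0],"hand":0.2},{"linear":[0.024,0.207,0.001],"dr":[0,0,0],"hand":0.2}]'
python3 -c "
from h import *
to(.476,-.059,.012,-84.5)"
```

```text
linear [0.0244 0.2077 0.0014] dr [ 0.02 -0.13  0.01] t 20.57
t: 21.23
eef_pos: [0.4753, -0.0584, 0.0114]
tool_rot: [0.032, -0.034, 0.707, -0.706]
contact_force: [0.6, -0.4, 0.7]
gripper_width: 0.602
linear [-0.0006 -0.0006  0.0006] dr [ 0.05 -0.15  0.18] t 21.23
```

Closing on the pull, then aligning sideways about 2 mm and advancing slowly to the mouth.

```bash
python3 -m crank '[{"linear":[0,-0.001,0],"dr":[0,0,0],"hand":-1},{"linear":[0,-0.001,0],"dr":[0,0,0],"hand":-1},{"linear":[0,-0.001,0],"dr":[0,0,0],"hand":-1},{"linear":[0,-0.001,0],"dr":[0,0,0],"hand":-1},{"linear":[0,-0.001,0],"dr":[0,0,0],"hand":-1},{"linear":[0,-0.001,0],"dr":[0,0,0],"hand":-1},{"linear":[0,-0.001,0],"dr":[0,0,0],"hand":-1},{"linear":[0,-0.001,0],"dr":[0,0,0],"hand":-1}]' 70
python3 -m crank '[{"linear":[0,-0.001,-0.001],"dr":[0,0,0],"hand":-1},{"linear":[0,-0.001,-0.002],"dr":[0,0,0],"hand":-1},{"linear":[-0.004,-0.001,-0.002],"dr":[0,0,0],"hand":-1},{"linear":[-0.009,-0.001,-0.002],"dr":[0,0,0],"hand":-1},{"linear":[-0.014,-0.001,-0.002],"dr":[0,0,0],"hand":-1},{"linear":[-0.019,-0.001,-0.002],"dr":[0,0,0],"hand":-1},{"linear":[-0.024,-0.001,-0.002],"dr":[0,0,0],"hand":-1},{"linear":[-0.028,-0.001,-0.002],"dr":[0,0,0],"hand":-1},{"linear":[-0.028,-0.001,-0.002],"dr":[0,0,0],"hand":-1}]'
python3 -c "
from h import *
o=bot.get_obs();print(o['torque'],np.degrees(rot(o).as_euler('ZYX')))"
```

```text
t: 21.9
eef_pos: [0.4777, -0.0587, 0.0155]
tool_rot: [-0.034, 0.032, -0.706, 0.707]
contact_force: [-1.0, -0.1, 6.9]
gripper_width: 0.129
t: 22.65
eef_pos: [0.5016, -0.0547, 0.0154]
tool_rot: [-0.031, 0.034, -0.706, 0.707]
contact_force: [-9.8, -1.1, 16.3]
gripper_width: 0.127
[-0.01503776  2.01335844  0.00281787] [-174.69605797   -0.28982165  -89.91129627]
```

```bash
python3 -m crank '[{"linear":[0,-0.001,0],"dr":[0,0,0],"hand":-1},{"linear":[0,-0.002,0],"dr":[0,0,0],"hand":-1},{"linear":[0,-0.002,0],"dr":[0,0,0],"hand":-1},{"linear":[0,-0.002,0],"dr":[0,0,0],"hand":-1}]'
python3 - <<'E'
from h import *
o=bot.get_obs();print(o['torque'],o["contact_force"])
c=cam("top"); im=bot.read_camera("top"); cv2.imwrite("pics/t7.png",cv2.resize(im[120:270,200:400],None,fx=4,fy=4,interpolation=cv2.INTER_CUBIC))
E
```

```text
t: 22.98
eef_pos: [0.5039, -0.0541, 0.0166]
tool_rot: [0.033, -0.033, 0.706, -0.706]
contact_force: [0.1, -0.4, -4.0]
gripper_width: 0.128
[-0.08015989  0.26412677  0.03028393] [ 0.09388021 -0.43586273 -3.95650193]
```

View pics/t7.png

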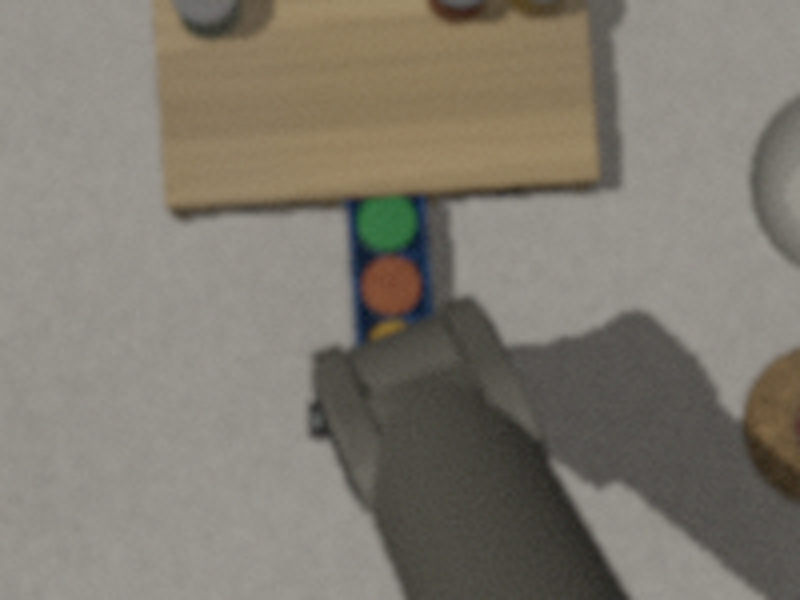

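The tail has entered the mouth, with no side load. I'll go on in, slightly lower so that it just rests on the worktop.

```bash
python3 -m crank '[{"linear":[0,0.0005,0],"dr":[0,0,0],"hand":-1},{"linear":[-0.005,0.0007,0],"dr":[0,0,0],"hand":-1},{"linear":[-0.011,0.0007,0],"dr":[0,0,0],"hand":-1},{"linear":[-0.017,0.0007,0],"dr":[0,0,0],"hand":-1},{"linear":[-0.023,0.0007,0],"dr":[0,0,0],"hand":-1},{"linear":[-0.029,0.0007,0],"dr":[0,0,0],"hand":-1},{"linear":[-0.035,0.0007,0],"dr":[0,0,0],"hand":-1},{"linear":[-0.04,0.0007,0],"dr":[0,0,0],"hand":-1}]'
```

```text
t: 23.7
eef_pos: [0.5448, -0.0503, 0.0161]
tool_rot: [0.033, -0.033, 0.706, -0.706]
contact_force: [-0.2, -0.8, -3.6]
gripper_width: 0.133
```

```bash
python3 -m crank '[{"linear":[-0.003,0.0005,0],"dr":[0,0,0],"hand":-1},{"linear":[-0.009,0.0008,0],"dr":[0,0,0],"hand":-1},{"linear":[-0.015,0.0008,0],"dr":[0,0,0],"hand":-1},{"linear":[-0.021,0.0008,0],"dr":[0,0,0],"hand":-1},{"linear":[-0.027,0.0008,0],"dr":[0,0,0],"hand":-1},{"linear":[-0.033,0.0008,0],"dr":[0,0,0],"hand":-1},{"linear":[-0.039,0.0008,0],"dr":[0,0,0],"hand":-1},{"linear":[-0.044,0.0008,0],"dr":[0,0,0],"hand":-1},{"linear":[-0.048,0.0008,0],"dr":[0,0,0],"hand":-1},{"linear":[-0.048,0.0008,0],"dr":[0,0,0],"hand":-1}]'
```

```text
t: 24.53
eef_pos: [0.5931, -0.0457, 0.0154]
tool_rot: [0.033, -0.032, 0.706, -0.706]
contact_force: [-0.3, -0.2, 0.6]
gripper_width: 0.126
```

```bash
python3 -m crank '[{"linear":[-0.004,0,0],"dr":[0,0,0],"hand":-1},{"linear":[-0.008,0,0],"dr":[0,0,0],"hand":-1},{"linear":[-0.012,0,0],"dr":[0,0,0],"hand":-1},{"linear":[-0.016,0,0],"dr":[0,0,0],"hand":-1},{"linear":[-0.02,0,0],"dr":[0,0,0],"hand":-1},{"linear":[-0.024,0,0],"dr":[0,0,0],"hand":-1},{"linear":[-0.028,0,0],"dr":[0,0,0],"hand":-1},{"linear":[-0.031,0,0],"dr":[0,0,0],"hand":-1},{"linear":[-0.034,0,0],"dr":[0,0,0],"hand":-1},{"linear":[-0.034,0,0],"dr":[0,0,0],"hand":-1}]'
```

```text
t: 25.37
eef_pos: [0.6257, -0.0428, 0.0154]
tool_rot: [-0.033, 0.033, -0.706, 0.706]
contact_force: [-4.1, -0.4, 3.6]
gripper_width: 0.13
```

```bash
python3 -m crank '[{"linear":[-0.002,0,0],"dr":[0,0,0],"hand":-1},{"linear":[-0.004,0,0],"dr":[0,0,0],"hand":-1},{"linear":[-0.006,0,0],"dr":[0,0,0],"hand":-1},{"linear":[-0.008,0,0],"dr":[0,0,0],"hand":-1},{"linear":[-0.01,0,0],"dr":[0,0,0],"hand":-1},{"linear":[-0.01,0,0],"dr":[0,0,0],"hand":-1}]'
python3 -m crank '[{"linear":[-0.001,0,0],"dr":[0,0,0],"hand":-1},{"linear":[-0.002,0,0],"dr":[0,0,0],"hand":-1},{"linear":[-0.002,0,0],"dr":[0,0,0],"hand":-1}]'
```

```text
t: 25.87
eef_pos: [0.6328, -0.0423, 0.0154]
tool_rot: [-0.031, 0.035, -0.706, 0.707]
contact_force: [-13.3, -0.6, 13.4]
gripper_width: 0.129
t: 26.12
eef_pos: [0.6346, -0.0421, 0.0155]
tool_rot: [-0.031, 0.035, -0.706, 0.707]
contact_force: [-14.1, -0.3, 14.2]
gripper_width: 0.127
```

```bash
python3 -m crank '[{"linear":[-0.001,-0.0005,0],"dr":[0,0,0],"hand":-1},{"linear":[-0.002,-0.0005,0],"dr":[0,0,0],"hand":-1},{"linear":[-0.002,-0.0005,0],"dr":[0,0,0],"hand":-1}]'
python3 -m crank '[{"linear":[-0.001,0,0],"dr":[0,0,0],"hand":-1},{"linear":[-0.002,0,0],"dr":[0,0,0],"hand":-1},{"linear":[-0.002,0,0],"dr":[0,0,0],"hand":-1}]'
```

```text
t: 26.37
eef_pos: [0.6371, -0.0419, 0.0154]
tool_rot: [-0.031, 0.034, -0.706, 0.707]
contact_force: [-10.4, -0.5, 7.5]
gripper_width: 0.131
t: 26.62
eef_pos: [0.6391, -0.0417, 0.0155]
tool_rot: [-0.031, 0.034, -0.706, 0.707]
contact_force: [-9.4, -0.3, 8.2]
gripper_width: 0.125
```

```bash
for i in 1; do
python3 -m crank '[{"linear":[-0.001,0,0],"dr":[0,0,0],"hand":-1},{"linear":[-0.001,0,0],"dr":[0,0,0],"hand":-1},{"linear":[-0.001,0,0],"dr":[0,0,0],"hand":-1}]'
python3 -m crank '[{"linear":[-0.001,0,0],"dr":[0,0,0],"hand":-1},{"linear":[-0.001,0,0],"dr":[0,0,0],"hand":-1},{"linear":[-0.001,0,0],"dr":[0,0,0],"hand":-1}]'
done
```

```text
t: 26.87
eef_pos: [0.6401, -0.0415, 0.0155]
tool_rot: [-0.031, 0.034, -0.706, 0.707]
contact_force: [-10.1, -1.6, 8.0]
gripper_width: 0.13
t: 27.12
eef_pos: [0.6404, -0.0416, 0.0155]
tool_rot: [-0.031, 0.035, -0.706, 0.707]
contact_force: [-13.2, -1.7, 11.3]
gripper_width: 0.129
```

```bash
python3 -m crank '[{"linear":[-0.001,0,0],"dr":[0,0,0],"hand":-1},{"linear":[-0.001,0,0],"dr":[0,0,0],"hand":-1},{"linear":[-0.001,0,0],"dr":[0,0,0],"hand":-1}]'
python3 -m crank '[{"linear":[-0.001,0,0],"dr":[0,0,0],"hand":-1},{"linear":[-0.002,0,0],"dr":[0,0,0],"hand":-1},{"linear":[-0.002,0,0],"dr":[0,0,0],"hand":-1}]'
```

```text
t: 27.37
eef_pos: [0.6403, -0.0416, 0.0154]
tool_rot: [-0.03, 0.036, -0.706, 0.707]
contact_force: [-16.6, -0.6, 14.1]
gripper_width: 0.126
t: 27.62
eef_pos: [0.6403, -0.0416, 0.0154]
tool_rot: [-0.028, 0.037, -0.706, 0.707]
contact_force: [-23.3, -2.8, 20.0]
gripper_width: 0.131
```

It has reached a hard stop: the position stays at 0.6403 while the force rises. I'll relax the push, release and lift off.

```bash
python3 -m crank '[{"linear":[0.002,0,0],"dr":[0,0,0],"hand":-1},{"linear":[0.004,-0.0005,0],"dr":[0,0,0],"hand":-1},{"linear":[0.005,-0.001,0],"dr":[0,0,0],"hand":-1},{"linear":[0.005,-0.001,0],"dr":[0,0,0],"hand":-1}]'
python3 -m crank '[{"linear":[0,0,0],"dr":[0,0,0],"hand":-0.4},{"linear":[0,0,0],"dr":[0,0,0],"hand":-0.2},{"linear":[0,0,0],"dr":[0,0,0],"hand":-0.2},{"linear":[0,0,0],"dr":[0,0,0],"hand":-0.2},{"linear":[0,-0.01,0],"dr":[0,0,0],"hand":-0.2},{"linear":[0,-0.04,0],"dr":[0,0,0],"hand":-0.2},{"linear":[0,-0.08,0],"dr":[0,0,0],"hand":-0.2},{"linear":[0.03,-0.12,0],"dr":[0,0,0],"hand":-0.2},{"linear":[0.06,-0.16,0],"dr":[0,0,0],"hand":-0.2},{"linear":[0.09,-0.19,0],"dr":[0,0,0],"hand":-0.2}]'
python3 -m crank '[{"linear":[0.03,0,0],"dr":[0,0,0],"hand":0.5},{"linear":[0.03,0,0],"dr":[0,0,0],"hand":0.5},{"linear":[0.03,0,0],"dr":[0,0,0],"hand":0.5}]'
python3 - <<'E'
from h import *
c=cam("wrist"); im=bot.read_camera("wrist"); cv2.imwrite("pics/w8.png",cv2.resize(im,(784,588)))
print((-c[1].T@c[2]))
for t,z in [("cassette_pull_end",.027),("cassette_pull",.027),("cassette_front",0),("rack",0)]:
    for d in bot.place_of("wrist",t)[:1]: print(t,np.round(d["xy"]),round(d["score"],2),ray(c,d["xy"],z).round(4))
E
```

```text
t: 27.95
eef_pos: [0.6404, -0.0415, 0.0159]
tool_rot: [0.032, -0.033, 0.706, -0.706]
contact_force: [-3.8, 0.5, -4.5]
gripper_width: 0.128
t: 28.78
eef_pos: [0.565, -0.0482, 0.1977]
tool_rot: [-0.035, 0.031, -0.706, 0.706]
contact_force: [0.3, 0.1, 0.8]
gripper_width: 0.399
t: 29.03
eef_pos: [0.534, -0.052, 0.1962]
tool_rot: [-0.034, 0.031, -0.706, 0.707]
contact_force: [1.4, -0.3, 0.0]
gripper_width: 0.747
[ 0.61720181 -0.04463157  0.33994838]
cassette_pull_end [274. 103.] 0.88 [ 0.6205 -0.0442  0.027 ]
cassette_pull [274.  82.] 0.6 [ 0.6396 -0.0422  0.027 ]
cassette_front [276.  70.] 0.68 [ 0.653  -0.0431  0.    ]
rack [272.  67.] 0.59 [ 0.6558 -0.0385  0.    ]
```

View pics/w8.png

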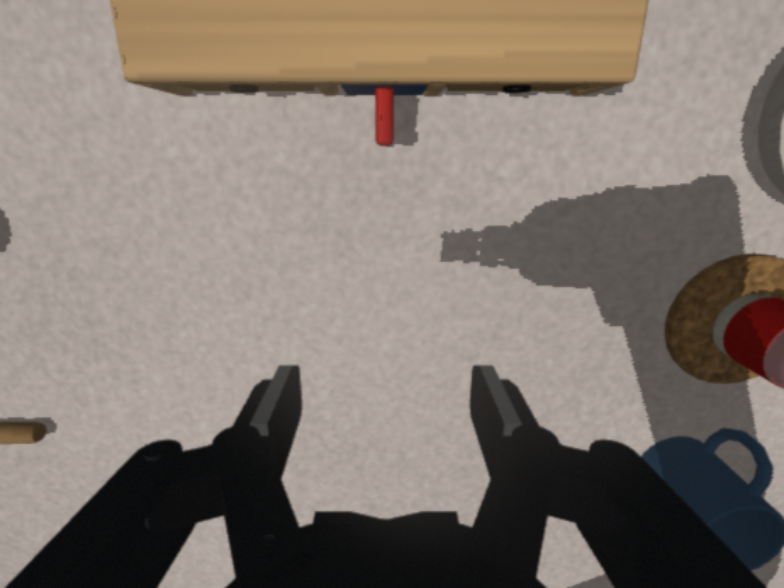

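The cassette's blue front is in line with the rack's front (row 88), with the red pull outside at (384,115). A last check of the jar on the trivet, then hand in.

```bash
python3 - <<'E'
from h import *
for n in("top","scene"):
    c=cam(n); im=bot.read_camera(n)
    for t,z in [("sauce_jar",.01),("trivet",.01),("pickle_jar",0),("mug",0),("bowl",0),("can",0),("spoon",0),("cassette_pull_end",.027)]:
        for d in bot.place_of(n,t)[:1]: print(n,t,np.round(d["xy"]),round(d["score"],2),ray(c,d["xy"],z).round(4))
    if n=="scene": a=im[120:340,100:400]
    else: b=im[120:320,280:470]
A=cv2.resize(a,(450,330),interpolation=3);B=cv2.resize(b,(314,330),interpolation=3)
cv2.imwrite("pics/f.png",np.hstack([A,B]))
E
```

```text
top sauce_jar [407. 228.] 0.73 [ 0.5013 -0.365   0.01  ]
top trivet [404. 229.] 0.63 [ 0.4973 -0.3553  0.01  ]
top pickle_jar [172. 214.] 0.83 [0.5221 0.3152 0.    ]
top mug [405. 279.] 0.59 [ 0.3532 -0.3639  0.    ]
top bowl [405. 168.] 0.75 [ 0.6758 -0.3589  0.    ]
top can [160. 163.] 0.62 [0.6696 0.3561 0.    ]
top spoon [155. 283.] 0.95 [0.322  0.3549 0.    ]
top cassette_pull_end [298. 180.] 0.59 [ 0.6275 -0.0477  0.027 ]
scene sauce_jar [175. 280.] 0.58 [ 0.5065 -0.3694  0.01  ]
scene trivet [177. 281.] 0.69 [ 0.514  -0.3693  0.01  ]
scene pickle_jar [322. 181.] 0.67 [0.5273 0.319  0.    ]
scene mug [136. 256.] 0.59 [ 0.3374 -0.3642 -0.    ]
scene bowl [224. 314.] 0.97 [ 0.6843 -0.3707 -0.    ]
scene can [365. 190.] 0.87 [0.6761 0.3635 0.    ]
scene spoon [285. 160.] 0.46 [0.326 0.365 0.   ]
scene cassette_pull_end [282. 234.] 0.59 [ 0.6213 -0.0474  0.027 ]
```

View pics/f.png

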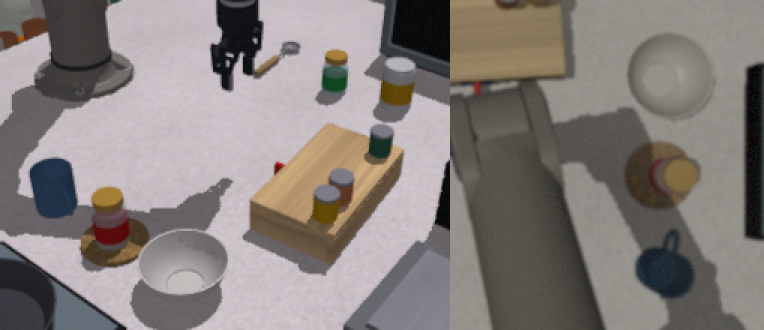

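The jar stands upright on the trivet (scene crop (112,220), trivet (115,240)). The red pull shows at the rack's mouth (280,168), and the bystanders are where they were. Handing in.

```bash
python3 -c "
from station import bot
bot.hand_in(); print(bot.get_obs()['t'])"
```

```text
the job is handed in; nothing more can be done
the job is handed in; nothing more can be done
```

The job is handed in at about 30 s of the 72 s allowed. The sauce jar stands on the trivet. I drew the cassette out, turned it half round and slid it back in by its red pull until it stopped.

- **Cassette home:** at the end the position stayed at x = 0.640 while the push rose from 13 to 23 N, which marks the end stop. The wrist picture puts the front panel at x ≈ 0.656 and the rack's mouth at 0.6555, so it is flush to within my measuring accuracy of about 2 mm.
- **Jar:** it is upright, and I estimate it sits about 2 mm from the trivet's centre, going by the arm's pose at release. The last detections put it 8–11 mm off, but they disagree with each other and with the earlier trivet measurement of (0.506, −0.364).
- **Level:** early in the slide-in I held the cassette just clear of the worktop for a moment, so its tail may have dipped very slightly. I then lowered it to rest on the worktop.
- **Everything else:** the other objects show no visible movement. Their first and last detected positions differ by up to about 15 mm, which I put down to detector scatter.

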